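# Tuck the drip strip under the flap and hold it down

## Robot

A 7-joint arm with a two-finger parallel gripper is mounted at the origin on the work surface; the furniture and walls round the work are solid. World frame = base frame: x ahead of the robot, y to its left, z up, the work surface at z = 0. Lengths are in mm, angles in rad, forces in N, time in s.
With the tool pointing down it reaches from about 425 to 875 mm from the base axis. Payload 4.7 kg.
Tool frame: the origin (TCP) lies midway between the tips of the shut fingers; the grasp point (between the pads) lies env.hold_point_z behind it (env.hold_point_z is the distance from the TCP to the grasp point, in mm); z points along the fingers, y is the line along which they close (so a half turn about z gives the same grasp; the last joint's range is limited). The gripper opens to 87 mm and grips with 3 to 60 N. Pads are 19 mm wide; open, the fingers measure 117 mm over their backs; the gripper's body (75 mm by 190 mm) begins 51 mm behind the grasp point.
Start: joints at [-1.191, 0.321, -0.07, 1.45, 0.023, 1.371, -0.057], TCP at [232.531, 607.005, 222.587] pointing down, gripper open.
Joint ranges: [-2.86, 2.86], [-0.3, 2.09], [-1.38, 1.24], [0.06, 2.45], [-1.56, 4.7], [0.09, 2.05], [-2.69, 2.69]. Speed limits (rad/s): [2.57, 2.57, 3.14, 3.14, 3.14, 3.14, 3.14].

## Interface

Orientations are given as a unit quaternion [x, y, z, w].
In Python, from station import env gives the robot as it stands.
- The arm moves only by the shell command python3 -m pendant 'ROWS' [FORCE]. ROWS is JSON, a list that holds one entry, the list of rows, each a list of 7 numbers: the turn, a rotation vector about the world's x, y, z in degrees, then the shift along the world's x, y, z in mm, then the finger opening in mm, from 0 to 87. A call has 1 to 5 rows; each row shifts and turns the commanded pose from where the row before left it; what a row does not reach is not made up. A row lasts 1/10 s, in which the tool goes at most 50 mm and 8.59 degrees, less where a joint would pass 70% of its speed; a pose out of reach is approached as far as the arm can. A call is refused whole if a number of a shift passes 50 or a number of a turn 8.59, either way. A call with a gripper value outside its range is refused whole. The fingers move at their own pace and stop on an object; FORCE is the grip in N (left out, the last holds). Time passes only in rows, so rows that do not move let the fingers close. It gives the time, the measured TCP pose, the force, the opening and the grip force at its end, in the units of the state.
- env.sense(): the state, without advancing time (a new reading comes with each control period).
- env.camera(name): name is "scene" or "top" or "wrist"; returns a dict with "frame" (480x640x3 uint8, red, green, blue), "depth" (480x640 float32, mm along the optical axis (not along the pixel's ray), 0 where there is no reading), "K" (3x3 intrinsics, pixels), "origin" and "orientation" of the camera in the world. Camera axes: x right, y up, looking along -z (the intrinsics and any distortion apply to the point x, -y, -z); pixel columns grow to the right and rows downward; lengths in mm; the calibration is good to about 2 mm. A picture is of the moment at which its call begins.
- env.job_done(): hands the job in; it is judged then, once.
Trained networks look in a picture, given as the dict that the camera call returned (one of the last four; its "shot" number tells which), for a name from the list of things; names that differ only in an ending like _2 or _b are one class to them, and where a whole thing is asked for, a point or a joint stands for the part that bears it (a point fixed in the world has none). Each returns a list of dicts, best first, with "confidence" (0 to 1); they miss things now and then, are a little off and sometimes report something else, mostly with a low value. They report only what shows in the picture. A call takes as long as a camera call. They do not tell look-alikes from the thing itself.
- env.outline_of(picture, target): "mask" (480x640 bool, what is visible of it).
- env.landmark_of(picture, target): "xyz" ([x, y, z] in mm, in world coordinates, good to about 4 mm: a listed point, or the origin of a listed thing).
The state is a dict: "clock": time; "joint_positions": joint angles; "dq": joint speeds; "joint_efforts": joint torques, N m; "tool_pos": TCP position; "orientation": TCP orientation; "contact_force": force on the tool from outside, world axes, zero at the start; "wrist_torque": the same for the moment, N m; "opening": opening from 0.0 (shut) to 1.0 (fully open); "grasp_force": force on a finger pad.
Only numpy, scipy, OpenCV 4.12 (cv2) and the standard library are available. Lean on these libraries where they do the work, as an engineer would, in place of code of your own. Each camera call takes 0.05 s, during which the arm holds its last target. There are 200 camera calls.

## Task

On the draining board, slide the side fence by its knob along its rail to the end stop on the right, to open the full width of the board. Then take the steel drip strip by its rib and slide its thin edge under the lapped steel flap, straight in until it meets the ledge at the back, without lifting the flap. Finish while holding the strip, pressed firmly flat on the board with the fence still at its stop; leave the other things on the table where they are.

Things in the scene. Friction and masses are not known exactly. Their poses are not given: they have to be found in the camera images.
- deck: fixed draining board: white slab 125 (x) x 230 (y) mm, top 20 mm above the table. Origin at table level; x to the back, y left, z up. Slab runs from x = -85 (front) to 40 mm. Grey end cheeks 46 mm tall at y = +-115 to 125, x = 10 to 70 mm. Rail along the front at x = -93 mm with end posts 26 mm tall at y = +-115 to 123 mm. Only the fence stands on the slab
- ledge (a point): middle of the grey back ledge's front face, at slab height, deck x = 40 mm under the flap; the ledge stands 8.5 mm above the slab and stops the strip's thin edge
- flap (a joint): angle of the steel flap, rad: 0 at rest, grows as its front lip is lifted. A light plate (100 g) 53 (x) x 216 (y) x 3 mm, hinged along its back edge on a pin 38 mm above the table at deck x = 62 mm, sloping down to the front. At rest its lip overhangs the slab with an open slot about 7 mm high under it
- flap_lip (a point): middle of the lower edge of the flap's front lip; at rest at deck x = 10 mm, 27 mm above the table
- fence (a joint): travel of the sliding fence along its rail, m: 0 at the left end, 0.12 at the end stop on the right (deck -y). Starts between 0 and 0.05. It slides with a drag of about 1.5 N and stays where it is left
- fence_knob (a point): centre of the top of the fence's upright black knob (22 mm across, 33 to 64 mm above the table), at deck x = -50 mm. The fence is a grey bar 14 mm wide (y), top 33 mm above the table, across the slab from a 30 mm wide carriage block on the rail to deck x = 3 mm. At the end stop its centre line is at deck y = -100 mm
- strip: loose steel drip strip, 120 to 200 g: flat leaf 3 mm thick, 130 mm long (y); upright grip rib 10 mm thick (x), 70 mm long (y), top 33 mm above the underside. Origin on the underside below the rib's middle; x runs to the thin edge 63 mm away, leaf ends 5 mm behind the origin, z up. Starts flat on the table, left of the board, thin edge away from the robot
- strip_edge (a point): middle of the strip's thin edge, at its underside, 63 mm along the strip's x from its origin
- tub_roe: bystander, not to be disturbed: open white deli tub holding orange roe, 100 mm wide, 55 mm tall; origin at the centre of its underside
- tub_empty: bystander, not to be disturbed: empty white deli tub, 85 mm wide, 60 mm tall; origin at the centre of its underside
- crab_seg: bystander, not to be disturbed: piece of crab leg, 34x83x17 mm; origin at the centre of its underside
Not all that is in view belongs to the job. What is shaped like the strip but purple is not meant.

How it is judged:
By the outcome, as a careful person would: the job done as asked, in the order asked, and still so for the second after the job is handed in, while the arm keeps its last pose, push and grip.
It also fails if it takes over 53 s, if anything falls off the work surface, if the arm or the gripper's body presses on something with over 40 N, if the wrist force passes 120 N, or if a joint passes its speed limit or range.

## Working session

There is one attempt and no reset: what is moved stays moved. The work goes in short steps, Python scripts to look and compute and a shell command to move; the robot and the scene stay as the last step left them, time stands still between calls to the robot, and variables do not carry over. Pictures are saved under pics/ and viewed, at most 10 in all, crops included, and the job is handed in when it is done.

```bash
mkdir -p pics; cat > h.py <<'E'
import numpy as np, cv2
from station import env
from scipy.spatial.transform import Rotation as R
def pts(p):
    K=p["K"]; d=p["depth"]; v,u=np.mgrid[:480,:640]
    c=np.stack([(u-K[0,2])/K[0,0]*d,-(v-K[1,2])/K[1,1]*d,-d],-1)
    return c@R.from_quat(p["orientation"]).as_matrix().T+np.array(p["origin"])
def save(n,f): cv2.imwrite(f"pics/{n}.png",f[...,::-1])
E
python3 - <<'E'
from h import *
np.set_printoptions(precision=1,suppress=True)
print(env.hold_point_z, env.sense())
for c in ["top","scene"]:
    p=env.camera(c); save(c+"0",p["frame"]); np.savez(c+"0",P=pts(p),f=p["frame"])
    for t in ["deck","ledge","flap_lip","fence_knob","strip","strip_edge","tub_roe","tub_empty","crab_seg"]:
        print(c,t,[(np.array(r["xyz"]),round(r["confidence"],2)) for r in env.landmark_of(p,t)])
E
```

```text
18.700000000000003 {'clock': 0.0, 'joint_positions': array([-1.2,  0.3, -0.1,  1.5,  0. ,  1.4, -0.1]), 'dq': array([-0.,  0.,  0.,  0.,  0., -0.,  0.]), 'joint_efforts': array([  0. , -49.1,  -0.4, -31.3,  -0.1,   0. ,   0. ]), 'tool_pos': array([232.3, 606.5, 221.5]), 'orientation': array([ 0.2,  1. , -0. , -0. ]), 'contact_force': array([-0.6,  0.4, -0.4]), 'wrist_torque': array([-0.,  0.,  0.]), 'grasp_force': 0.0, 'opening': 1.0046712196087637}
top deck [(array([ 544.7, -102.9,    2. ]), 0.96)]
top ledge [(array([587.6, -98.4,  22.6]), 0.94)]
top flap_lip [(array([590.5, 163.4,   2.7]), 0.47)]
top fence_knob []
top strip [(array([433.7, 272.2,   3. ]), 0.79), (array([ 340.2, -136.4,    0.2]), 0.76)]
top strip_edge [(array([ 281.3, -126.3,    2.3]), 0.92), (array([497.4, 286.5,   2.9]), 0.84)]
top tub_roe [(array([ 542.3, -369.7,    2.9]), 0.77)]
top tub_empty [(array([551.6, 397.3,  -1.4]), 0.68)]
top crab_seg [(array([591.9, 162.6,   1.9]), 0.61)]
scene deck [(array([ 547.6, -104.7,    1.9]), 0.91)]
scene ledge [(array([580.8, -93.9,  18.3]), 0.57)]
scene flap_lip [(array([ 555.1, -107.2,   21.7]), 0.6)]
scene fence_knob [(array([ 500.1, -132.4,   67.1]), 0.8)]
scene strip [(array([435.5, 274.9,  -0.1]), 0.97), (array([ 345.3, -135.6,   -1.9]), 0.95)]
scene strip_edge [(array([499. , 286.4,   1.7]), 0.86), (array([ 280.7, -126. ,    0.8]), 0.84)]
scene tub_roe [(array([ 544.9, -362.9,   -0.5]), 0.91)]
scene tub_empty [(array([548.9, 399.3,  -3.5]), 0.94)]
scene crab_seg [(array([593.8, 161.8,  -2.6]), 0.6)]
```

View pics/top0.png

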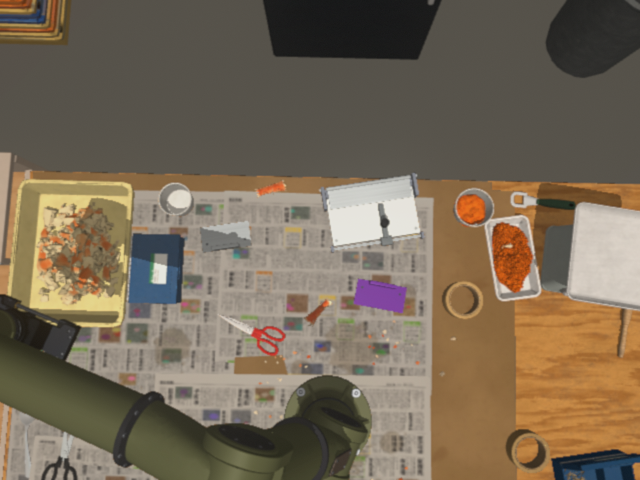

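View pics/scene0.png

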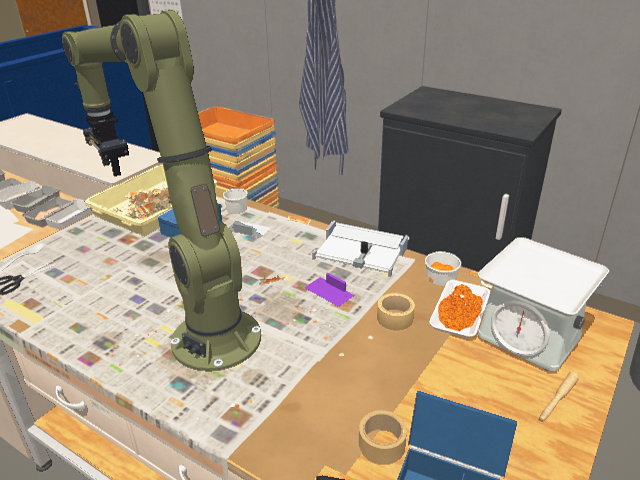

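The top view shows the deck at pixels (325-420, 178-250) with its dark fence and knob at (383,215). There are two strip-shaped things: a grey steel one at (225,237), left of the board, and a purple one at (380,294). The steel one fits, being grey, left of the board and thin edge away. I'll confirm it in a crop and fit the geometry.

```bash
python3 - <<'E'
from h import *
np.set_printoptions(precision=1,suppress=True)
ims=[]
for c in ["top","scene"]:
    p=env.camera(c); P=pts(p)
    for t in ["deck","strip","fence","fence_knob","flap"]:
        for r in env.outline_of(p,t)[:2]:
            m=r["mask"]&(p["depth"]>0)
            if m.sum()<20: continue
            Q=P[m]; z=Q[:,2]
            print(c,t,round(r["confidence"],2),m.sum(),"med",np.median(Q,0),"zpct",np.percentile(z,[5,25,50,75,95]))
            if t=="deck": s=Q[(abs(z-20)<4)]
            elif t=="strip": s=Q[z<8]; s2=Q[z>24]; print("  rib",len(s2), s2.mean(0) if len(s2) else 0)
            elif "fence" in t:
                k=Q[z>55]; print("  knob",len(k),k.mean(0) if len(k) else 0); s=Q[(z<40)]
            else: s=Q
            if len(s)>5:
                (cx,cy),(w,h),a=cv2.minAreaRect(s[:,:2].astype(np.float32)); print("  rect",cx,cy,w,h,a)
    if c=="top": save("crop",np.hstack([cv2.resize(p["frame"][215:260,190:260],(420,270),interpolation=2),cv2.resize(p["frame"][170:255,315:425],(350,270),interpolation=2)]))
E
```

```text
top deck 0.85 3067 med [ 507.2 -100.1   20.4] zpct [15.  18.3 20.4 22.5 25.6]
  rect 515.5238037109375 -108.7354736328125 115.20494842529297 231.32388305664062 8.93256664276123
top strip 0.9 1282 med [460.8 279.    3.9] zpct [-1.7  1.6  3.9  6.2 32.4]
  rib 114 [431.8 272.4  32.8]
  rect 460.8282470703125 279.3194885253906 73.02068328857422 133.3243865966797 9.213397979736328
top strip 0.66 1276 med [ 315.5 -129.9    4. ] zpct [-1.1  1.7  4.   6.3 32.4]
  rib 108 [ 343.4 -133.8   33.1]
  rect 315.1160888671875 -130.21343994140625 129.61868286132812 67.25035858154297 80.33654022216797
top fence 0.54 281 med [ 490.1 -134.5   33.9] zpct [27.4 31.2 33.9 38.9 67. ]
  knob 59 [ 498.2 -134.    64.4]
  rect 498.48663330078125 -137.6699981689453 105.35643768310547 26.886281967163086 5.249855995178223
top fence_knob 0.74 346 med [ 487.2 -134.1   32.6] zpct [20.7 29.4 32.6 36.6 66.5]
  knob 58 [ 498.1 -133.8   64.4]
  rect 497.72479248046875 -140.69815063476562 107.26020050048828 34.64896011352539 4.690079689025879
top flap 0.88 1775 med [581.8 -95.7  35.7] zpct [29.  32.8 35.7 39.1 43.7]
  rec
[... 590 characters left out ...]
]
  rect 460.64691162109375 280.39300537109375 80.49698638916016 132.30963134765625 10.62386703491211
scene fence 0.71 391 med [435.8 259.4   4.1] zpct [-2.4  0.7  4.1 18.3 31.2]
  knob 1 [ 49.3 -42.  304.2]
  rect 456.48687744140625 276.5516357421875 76.69764709472656 139.72079467773438 9.416653633117676
scene fence_knob 0.8 239 med [ 484.  -141.5   31.2] zpct [14.3 26.6 31.2 45.4 62.6]
  knob 40 [ 495.7 -137.8   60.5]
  rect 493.08502197265625 -134.29501342773438 111.18693542480469 30.13974380493164 14.812734603881836
scene flap 0.62 974 med [582.2 -96.1  33.2] zpct [21.3 29.8 33.2 36.4 41.3]
  rect 1201.983642578125 224.52664184570312 1569.773681640625 320.24627685546875 31.43817901611328
```

View pics/crop.png

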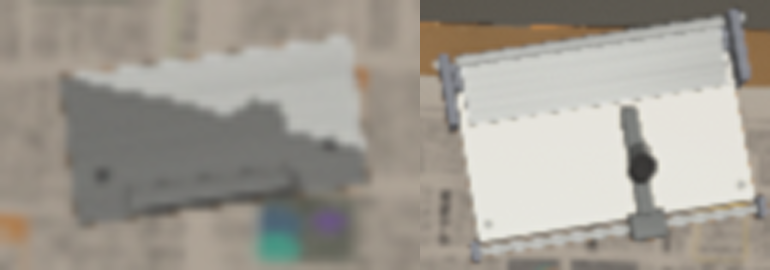

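The crop confirms it: the grey strip has its rib on the near side, and the fence and knob stand on the white board. Deck yaw is about 9° and the knob is near (498,-134,64). Moving over now.

```bash
python3 -m pendant '[[[0,0,-8,31,-37,0,60],[0,0,-8,31,-37,0,60],[0,0,-8,31,-37,0,60],[0,0,-8,31,-37,0,60],[0,0,-8,31,-37,0,60]]]' 
python3 -m pendant '[[[0,0,-8,31,-37,0,60],[0,0,-8,31,-37,0,60],[0,0,0,4,-48,0,60],[0,0,0,4,-48,0,60],[0,0,0,4,-48,0,60]]]' 
python3 -m pendant '[[[0,0,0,4,-48,0,60],[0,0,0,4,-48,0,60],[0,0,0,4,-48,0,60],[0,0,0,4,-48,0,60],[0,0,0,4,-48,0,60]]]'
python3 -m pendant '[[[0,0,0,4,-48,0,60],[0,0,0,0,0,0,60],[0,0,0,0,0,0,60]]]'
cat > w.py <<'E'
import sys
from h import *
np.set_printoptions(precision=1,suppress=True)
s=env.sense(); M=R.from_quat(s["orientation"]).as_matrix()
print("t",s["clock"],"tcp",s["tool_pos"],"F",s["contact_force"],"op",s["opening"],"yaw of tool y",np.degrees(np.arctan2(M[1,1],M[0,1])),"tool z",np.round(M[:,2],3))
p=env.camera("wrist"); save(sys.argv[1],p["frame"]); P=pts(p); np.savez(sys.argv[1],P=P,f=p["frame"],d=p["depth"])
for t in sys.argv[2:]:
    print(t,[(np.array(r["xyz"]),round(r["confidence"],2)) for r in env.landmark_of(p,t)])
    for r in env.outline_of(p,t)[:2]:
        m=r["mask"]&(p["depth"]>0); Q=P[m]; z=Q[:,2]
        if m.sum()<20: continue
        print("  mask",round(r["confidence"],2),m.sum(),"z",np.percentile(z,[2,25,50,75,98]))
        for lo,hi in [(-3,8),(15,23),(24,29),(29,37),(55,70)]:
            S=Q[(z>lo)&(z<hi)]
            if len(S)>30:
                (cx,cy),(w,h),a=cv2.minAreaRect(S[:,:2].astype(np.float32)); print("   z",lo,hi,"n",len(S),"mean",S.mean(0),"rect %.1f %.1f  %.1f x %.1f @ %.1f"%(cx,cy,w,h,a))
E
python3 w.py w1 deck fence_knob ledge flap_lip flap
```

```text
clock: 2.1
tool_pos: [388.6, 420.4, 222.9]
orientation: [0.51, 0.86, 0.0, 0.0]
contact_force: [0.2, 1.1, 0.1]
opening: 0.706
grasp_force: 0.0
clock: 2.6
tool_pos: [461.7, 202.0, 222.7]
orientation: [0.622, 0.783, 0.0, 0.0]
contact_force: [1.1, -1.0, 0.6]
opening: 0.688
grasp_force: 0.0
clock: 3.1
tool_pos: [481.4, -37.9, 223.0]
orientation: [0.622, 0.783, 0.001, 0.0]
contact_force: [0.7, 0.1, -0.1]
opening: 0.688
grasp_force: 0.0
clock: 3.4
tool_pos: [485.4, -85.0, 222.8]
orientation: [0.623, 0.782, 0.0, 0.0]
contact_force: [-0.4, -0.3, 0.2]
opening: 0.689
grasp_force: 0.0
t 3.4 tcp [485.4 -85.  222.8] F [-0.4 -0.3  0.2] op 0.6890093216324492 yaw of tool y 12.856771694732403 tool z [ 0.  0. -1.]
deck [(array([ 544.7, -106.2,    0.3]), 0.83)]
  mask 0.93 21941 z [17.5 18.6 19.1 19.7 20.7]
   z 15 23 n 21824 mean [505.  -95.1  19.1] rect 520.2 -108.1  124.6 x 229.9 @ 10.2
   z 24 29 n 42 mean [ 541.3 -120.1   27.3] rect 508.6 -121.3  94.2 x 168.3 @ 10.2
fence_knob [(array([ 496.9, -136.4,   64.7]), 0.68)]
  mask 0.75 2693 z [17.3 30.  31.7 35.9 63.9]
   z 15 23 n 102 mean [ 476.9 -132.
[... 630 characters left out ...]
@ 9.9
   z 29 37 n 80 mean [ 534.4 -117.6   30.9] rect 520.0 -70.6  159.9 x 92.2 @ 86.8
flap_lip [(array([ 551.2, -103.2,   27.2]), 0.75)]
  mask 0.98 12081 z [28.6 31.4 34.3 36.9 42.3]
   z 24 29 n 437 mean [550.3 -76.2  28.5] rect 554.7 -95.5  219.4 x 48.2 @ 88.2
   z 29 37 n 8645 mean [569.6 -68.7  33.1] rect 575.9 -97.2  48.7 x 217.2 @ 10.2Traceback (most recent call last):
  File "w.py", line 8, in <module>
    print(t,[(np.array(r["xyz"]),round(r["confidence"],2)) for r in env.landmark_of(p,t)])
                                                                    ~~~~~~~~~~~~~~~^^^^^
ValueError: it knows: crab_seg, deck, fence_knob, flap_lip, ledge, strip, strip_edge, tub_empty, tub_roe
```

View pics/w1.png

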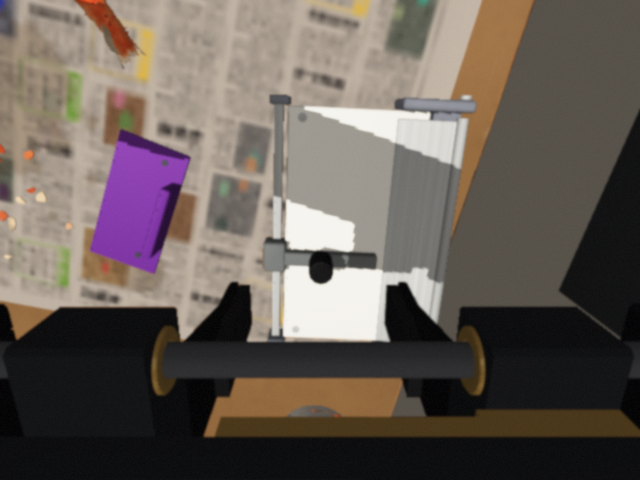

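The wrist view shows the board with its front rail to the left, the knob at (320,267) and the flap on the right. Fit: yaw 10.2°, deck origin about (543,-104.5), knob at deck (-50,-22), which matches the given geometry. About 78 mm of travel remains. Next is to grip the knob.

```bash
python3 -m pendant '[[[0,0,-2.7,6.3,-25,-30,50],[0,0,0,6,-24.8,-35,50],[0,0,0,0,0,-45,50],[0,0,0,0,0,-45,50],[0,0,0,0,0,-30,50]]]' 20
python3 -m pendant '[[[0,0,0,0,0,0,50],[0,0,0,0,0,0,0],[0,0,0,0,0,0,0],[0,0,0,0,0,0,0],[0,0,0,0,0,0,0]]]' 20
```

```text
clock: 4.35
tool_pos: [496.2, -133.5, 34.7]
orientation: [0.641, 0.768, -0.001, -0.001]
contact_force: [0.8, 0.5, 0.6]
opening: 0.576
grasp_force: 0.0
clock: 4.85
tool_pos: [498.1, -133.6, 38.0]
orientation: [0.64, 0.768, 0.0, 0.0]
contact_force: [0.2, 0.0, -1.3]
opening: 0.299
grasp_force: 0.0
```

```bash
python3 -m pendant '[[[0,0,0,0,0,0,0],[0,0,0,0,0,0,0],[0,0,0,0,0,0,0]]]' 20
python3 -m pendant '[[[0,0,0,1.8,-10,0,0],[0,0,0,2.7,-15,0,0],[0,0,0,2.7,-15,0,0],[0,0,0,2.7,-15,0,0],[0,0,0,1.8,-10,0,0]]]' 20
python3 -m pendant '[[[0,0,0,0.9,-5,0,0],[0,0,0,0.5,-3,0,0],[0,0,0,0.4,-2,0,0],[0,0,0,0,0,0,0]]]' 20
```

```text
clock: 5.15
tool_pos: [499.0, -133.5, 38.0]
orientation: [0.64, 0.768, 0.001, 0.001]
contact_force: [4.9, 1.6, -1.0]
opening: 0.244
grasp_force: 20.0
clock: 5.65
tool_pos: [510.9, -199.7, 38.0]
orientation: [0.641, 0.768, 0.001, 0.001]
contact_force: [3.9, 2.7, 0.7]
opening: 0.248
grasp_force: 20.0
clock: 6.05
tool_pos: [512.5, -208.8, 38.0]
orientation: [0.64, 0.768, 0.001, 0.001]
contact_force: [4.7, 1.4, -0.0]
opening: 0.248
grasp_force: 20.0
```

```bash
python3 -m pendant '[[[0,0,0,0.4,-2,0,0],[0,0,0,0.3,-1.5,0,0],[0,0,0,0,0,0,0]]]' 20
python3 -m pendant '[[[0,0,0,0.3,-1.5,0,0],[0,0,0,0.3,-1.5,0,0],[0,0,0,0,0,0,0]]]' 20
```

```text
clock: 6.35
tool_pos: [512.6, -208.9, 37.9]
orientation: [0.64, 0.768, 0.002, -0.002]
contact_force: [0.9, 8.8, 5.7]
opening: 0.247
grasp_force: 20.0
clock: 6.65
tool_pos: [512.6, -209.0, 37.9]
orientation: [0.639, 0.769, 0.003, -0.005]
contact_force: [-1.9, 14.6, 11.1]
opening: 0.245
grasp_force: 20.0
```

At the stop: the force rises and motion has ceased. I'll unload, release, lift, and move to the strip.

```bash
python3 -m pendant '[[[0,0,0,-0.7,4,0,0],[0,0,0,0,0,0,50],[0,0,0,0,0,0,50],[0,0,0,0,0,0,50],[0,0,0,0,0,0,50]]]' 20
python3 -m pendant '[[[0,0,0,0,0,20,50],[0,0,0,0,0,45,50],[0,0,0,0,0,45,50],[0,0,0,0,0,45,50],[0,0,0,-3,20,27,50]]]' 20
python3 -m pendant '[[[0,0,0,-9,48,0,60],[0,0,0,-9,48,0,60],[0,0,0,-9,48,0,60],[0,0,0,0,0,0,60],[0,0,0,0,0,0,60]]]'
python3 w.py w2 fence_knob deck flap_lip
```

```text
clock: 7.15
tool_pos: [511.1, -212.4, 37.3]
orientation: [0.641, 0.768, -0.001, -0.0]
contact_force: [-0.4, 0.3, -1.0]
opening: 0.516
grasp_force: 0.0
clock: 7.65
tool_pos: [509.3, -195.4, 223.3]
orientation: [0.643, 0.766, 0.0, 0.003]
contact_force: [0.6, 0.6, -0.1]
opening: 0.576
grasp_force: 0.0
clock: 8.15
tool_pos: [481.7, -46.8, 219.5]
orientation: [0.64, 0.769, -0.0, 0.0]
contact_force: [0.4, -1.4, -0.4]
opening: 0.687
grasp_force: 0.0
t 8.15 tcp [481.7 -46.8 219.5] F [ 0.4 -1.4 -0.4] op 0.687229559400412 yaw of tool y 10.481375582018327 tool z [-0. -0. -1.]
fence_knob [(array([ 510.4, -210.3,   66.1]), 0.68)]
  mask 0.93 353 z [57.3 62.6 63.1 63.7 64.7]
   z 55 70 n 349 mean [ 511.  -210.4   63. ] rect 510.8 -211.2  21.1 x 20.5 @ 9.5
deck [(array([ 543.3, -104.6,    3.5]), 0.66)]
  mask 0.7 19590 z [17.3 18.7 19.2 19.7 20.8]
   z -3 8 n 139 mean [483.7  -9.1   2.6] rect 462.2 -64.8  192.7 x 81.3 @ 69.5
   z 15 23 n 19267 mean [502.5 -83.8  19.2] rect 517.2 -90.0  125.4 x 193.5 @ 10.0
flap_lip [(array([ 553.1, -102.7,   26.3]), 0.95)]
  mask 0.97 9197 z [28.6 31.6 34.5 37.2 42.4]
   z 24 29 n 324 mean [550.  -70.9  28.5] rect 553.3 -78.1  185.5 x 47.4 @ 86.6
   z 29 37 n 6423 mean [566.8 -52.3  33.1] rect 571.4 -77.8  53.9 x 184.1 @ 7.1
```

```bash
python3 -m pendant '[[[0,0,0,-5,44,0,40],[0,0,0,-5,44,0,40],[0,0,0,-5,44,0,40],[0,0,0,-5,44,0,40],[0,0,0,-5,44,0,40]]]' 20
python3 -m pendant '[[[0,0,0,0,30,0,40],[0,0,0,0,0,0,40],[0,0,0,0,0,0,40]]]'
python3 w.py w3 strip strip_edge
```

```text
clock: 9.0
tool_pos: [456.8, 173.9, 219.7]
orientation: [0.641, 0.768, 0.0, 0.0]
contact_force: [0.3, -0.3, 0.8]
opening: 0.468
grasp_force: 0.0
clock: 9.3
tool_pos: [457.1, 202.5, 219.2]
orientation: [0.64, 0.768, -0.001, 0.0]
contact_force: [0.3, -0.6, 0.5]
opening: 0.461
grasp_force: 0.0
t 9.3 tcp [457.1 202.5 219.2] F [ 0.3 -0.6  0.5] op 0.4610272331776797 yaw of tool y 10.379929340953876 tool z [-0. -0. -1.]
strip [(array([430., 274.,  -1.]), 0.76)]
  mask 0.69 11230 z [ 0.5  1.6  2.2  2.8 32.6]
   z -3 8 n 10159 mean [461.1 282.2   2.1] rect 459.3 278.0  68.3 x 130.2 @ 9.1
   z 29 37 n 1029 mean [430.5 274.5  31.8] rect 430.6 273.6  10.0 x 69.4 @ 9.6
  mask 0.63 500 z [28.6 31.  32.7 34.4 44.4]
   z 29 37 n 466 mean [553.8  -2.9  32.7] rect 553.9 -3.0  38.4 x 19.9 @ 12.7
strip_edge [(array([497.9, 286. ,  -1.1]), 0.9)]
  mask 0.56 11162 z [ 0.5  1.6  2.2  2.8 32.6]
   z -3 8 n 10085 mean [461.1 282.2   2.1] rect 458.9 277.9  68.7 x 130.2 @ 9.2
   z 29 37 n 1035 mean [430.5 274.4  31.8] rect 430.6 273.6  10.0 x 69.4 @ 9.4
  mask 0.44 3233 z [ 0.9  2.7 16.9 43.7 59.3]
   z -3 8 n 1341 mean [558.6 385.5   2.6] rect 560.2 380.7  90.2 x 28.0 @ 10.8
   z 15 23 n 249 mean [549.4 376.   18.9] rect 550.9 376.8  70.5 x 25.3 @ 10.5
   z 24 29 n 157 mean [550.5 375.3  26.4] rect 551.1 375.5  69.8 x 24.0 @ 10.6
   z 29 37 n 248 mean [548.5 373.9  32.9] rect 551.3 374.7  69.5 x 22.7 @ 9.9
   z 55 70 n 635 mean [550.4 367.4  58. ] rect 551.4 369.7  71.3 x 21.1 @ 10.3
```

View pics/w3.png

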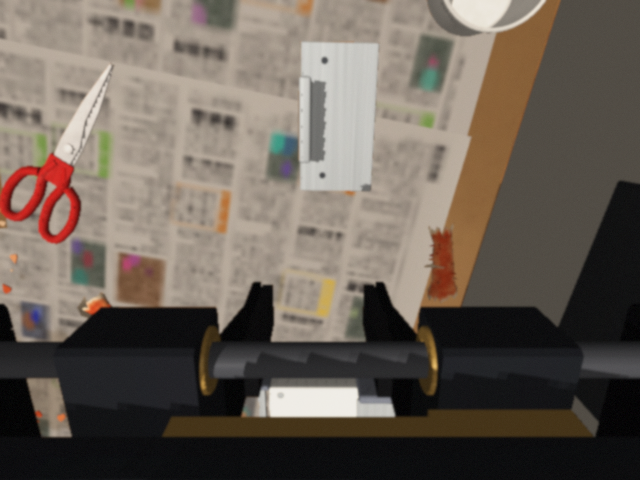

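The wrist view shows the steel strip at (300-378, 42-190) with its rib along (305,118). It is clear of the scissors and the tub. The rib centre is at (430.6,273.6), yaw 9.3°, and the 10x69 mm size matches.

```bash
python3 -m pendant '[[[0,0,-0.6,-13.3,35.6,-30,40],[0,0,-0.5,-13.2,35.5,-30,40],[0,0,0,0,0,-45,40],[0,0,0,0,0,-45,40],[0,0,0,0,0,-40,40]]]' 40
python3 -m pendant '[[[0,0,0,0,0,-10,40],[0,0,0,0,0,-11.5,40],[0,0,0,0,0,0,40],[0,0,0,0,0,0,0],[0,0,0,0,0,0,0]]]' 40
python3 -m pendant '[[[0,0,0,0,0,0,0],[0,0,0,0,0,0,0],[0,0,0,0,0,0,0],[0,0,0,0,0,0,0],[0,0,0,0,0,0,0]]]' 40
```

```text
clock: 10.05
tool_pos: [430.3, 273.1, 28.0]
orientation: [0.648, 0.762, 0.0, 0.0]
contact_force: [0.5, -0.3, -0.1]
opening: 0.458
grasp_force: 0.0
clock: 10.55
tool_pos: [431.7, 274.7, 9.9]
orientation: [0.648, 0.762, 0.002, 0.0]
contact_force: [0.5, 0.1, 0.1]
opening: 0.356
grasp_force: 0.0
clock: 11.05
tool_pos: [430.9, 274.1, 8.7]
orientation: [0.648, 0.762, 0.001, 0.0]
contact_force: [-0.2, 0.1, 5.0]
opening: 0.117
grasp_force: 40.0
```

```bash
python3 -m pendant '[[[0,0,0,0,0,12,0],[0,0,0,0,0,25,0],[0,0,0,0,0,35,0],[0,0,0,3,-20,0,0],[0,0,0,3,-35,0,0]]]' 40
python3 -m pendant '[[[0,0,0.5,4,-45,0,0],[0,0,0.4,4,-45,0,0],[0,0,0,4,-45,0,0],[0,0,0,4,-45,0,0],[0,0,0,4,-45,0,0]]]' 40
python3 -m pendant '[[[0,0,0,4,-45,0,0],[0,0,0,3,-35,0,0],[0,0,0,2,-20,0,0],[0,0,0,1,-6.5,0,0],[0,0,0,0,0,0,0]]]' 40
python3 w.py w4 strip strip_edge flap_lip deck
```

```text
clock: 11.55
tool_pos: [436.7, 221.0, 81.8]
orientation: [0.646, 0.763, 0.002, 0.0]
contact_force: [0.5, -1.1, -0.8]
opening: 0.112
grasp_force: 40.0
clock: 12.05
tool_pos: [455.8, -7.9, 80.4]
orientation: [0.642, 0.767, 0.0, -0.0]
contact_force: [1.6, -0.1, -1.4]
opening: 0.112
grasp_force: 40.0
clock: 12.55
tool_pos: [466.1, -112.9, 80.1]
orientation: [0.642, 0.766, -0.0, -0.0]
contact_force: [0.7, -0.1, -0.8]
opening: 0.111
grasp_force: 40.0
t 12.55 tcp [ 466.1 -112.9   80.1] F [ 0.7 -0.1 -0.8] op 0.11106421888077736 yaw of tool y 10.05226543895968 tool z [-0.  0. -1.]
strip [(array([ 344.2, -133.8,    1.6]), 0.91), (array([ 465.4, -112.5,   73.4]), 0.73)]
  mask 0.76 21493 z [ 1.   2.   2.6  3.3 32.7]
   z -3 8 n 17680 mean [ 310.6 -121.2    2.4] rect 313.2 -130.0  129.9 x 70.4 @ 80.6
   z 15 23 n 626 mean [ 347.7 -129.2   19.1] rect 347.1 -134.2  68.7 x 9.4 @ 88.1
   z 24 29 n 428 mean [ 347.6 -130.1   26.4] rect 346.9 -135.0  70.4 x 9.1 @ 87.4
   z 29 37 n 2166 mean [ 343.7 -132.5   31.9] rect 342.7 -134.6  70.4 x 10.6 @ 80.5
  mask 0.56 24571 z [ 72.1  73.1  73.5  74.1 104. ]
   z 15 23 n 85 mean [501.5 -62.   19. ] rect 506.0 -122.0  88.3 x 152.7 @ 7.6
strip_edge [(array([ 528.4, -102.2,   73. ]), 0.77), (array([ 284.5, -125.2,   -0.1]), 0.69)]
  mask 0.95 21694 z [ 1.   2.   2.6  3.3 32.7]
   z -3 8 n 17881 mean [ 310.7 -121.5    2.4] rect 313.1 -131.4  133.2 x 70.1 @ 80.8
   z 15 23 n 626 mean [ 347.7 -129.2   19.1] rect 347.1 -134.2  68.7 x 9.4 @ 88.1
   z 24 29 n 428 mean [ 347.6 -130.1   26.4] rect 346.9 -135.0  70.4 x 9.1 @ 87.4
   z 29 37 n 2166 mean [ 343.7 -132.5   31.9] rect 342.7 -134.6  70.4 x 10.6 @ 80.5
  mask 0.73 24124 z [ 72.1  73.1  73.5  74.1 104. ]
flap_lip [(array([ 551.3, -100.7,   27.6]), 0.89)]
deck []
```

View pics/w4.png

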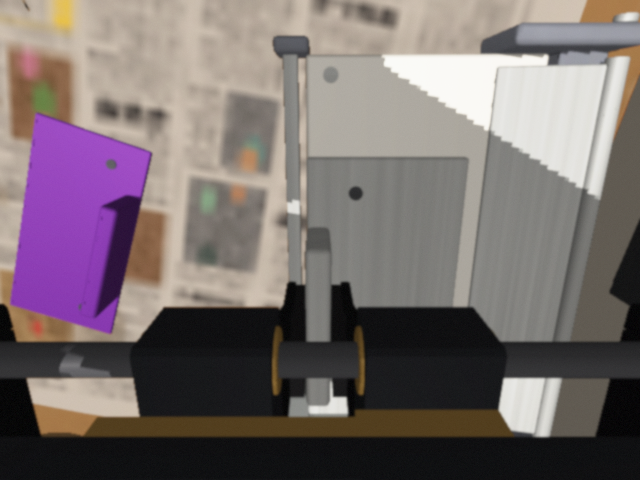

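The view shows the strip held level over the slab at (307-468, 157-310), with the flap lip at (470-495). I'll check the strip's tilt and yaw against the lip.

```bash
python3 - <<'E'
from h import *
np.set_printoptions(precision=3,suppress=True)
d=np.load("w4.npz"); P=d["P"]
def yaw(m):
    # yaw from per-row left/right boundary
    out=[]
    for side in (0,-1):
        e=[P[v][np.flatnonzero(m[v])[side]] for v in range(480) if m[v].sum()>8]
        e=np.array(e); e=e[5:-5]
        k=np.polyfit(e[:,1],e[:,0],1); r=e[:,0]-np.polyval(k,e[:,1]); e=e[abs(r)<2]
        k=np.polyfit(e[:,1],e[:,0],1); out.append((-np.degrees(np.arctan(k[0])),np.polyval(k,-100),len(e)))
    return out
z=P[...,2]; V,U=np.mgrid[:480,:640]
m=(z>69)&(z<78)&(V<275)&(U>290)&(U<490)
Q=P[m]; A=np.c_[Q[:,:2]-Q[:,:2].mean(0),np.ones(len(Q))]; print("leaf plane",np.linalg.lstsq(A,Q[:,2],rcond=None)[0],yaw(m))
f=(z>24.5)&(z<42)&(V<380)&(V>80)&(U>440)&(U<600)
Q=P[f];print("flap (lip side first)",yaw(f),np.percentile(Q[:,2],[1,99]))
s=(z>16)&(z<23)&(V<250)&(V>70)&(U>300)&(U<480); print("slab",yaw(s),np.median(P[s],0))
E
```

```text
leaf plane [-0.003 -0.003 73.409] [(np.float64(27.289801158746574), np.float64(470.22077822857256), 40), (np.float64(9.863052657754444), np.float64(525.8349873877947), 107)]
flap (lip side first) [(np.float64(11.518327071747706), np.float64(553.8137200837062), 149), (np.float64(14.76079030010407), np.float64(609.4700591813225), 184)] [28.048 41.721]
slab [(np.float64(62.06434687943101), np.float64(585.7743983846922), 8), (np.float64(15.760364256609535), np.float64(558.3023653936746), 169)] [493.822 -28.021  18.981]
```

```bash
python3 -m pendant '[[[0,0,0,0,0,-20,0],[0,0,0,0,0,-18,0],[0,0,0,0,0,-8,0],[0,0,0,0,0,-2,0],[0,0,0,0,0,0,0]]]' 40
python3 -m pendant '[[[0,0,0,0,0,-1,0],[0,0,0,0,0,-1,0],[0,0,0,0,0,0,0]]]' 40
python3 -m pendant '[[[0,0,0,0,0,-1,0],[0,0,0,0,0,-0.5,0],[0,0,0,0,0,0,0]]]' 40
```

```text
clock: 13.5
tool_pos: [466.6, -112.8, 32.2]
orientation: [0.642, 0.767, -0.0, 0.0]
contact_force: [0.6, -0.5, -0.1]
opening: 0.112
grasp_force: 40.0
clock: 13.8
tool_pos: [466.8, -112.7, 30.5]
orientation: [0.642, 0.767, 0.0, 0.0]
contact_force: [0.1, -0.3, -0.7]
opening: 0.113
grasp_force: 40.0
clock: 14.1
tool_pos: [466.5, -112.7, 28.7]
orientation: [0.642, 0.767, 0.0, 0.0]
contact_force: [-0.4, 0.5, -1.4]
opening: 0.112
grasp_force: 40.0
```

```bash
python3 -m pendant '[[[0,0,0,0,0,-0.5,0],[0,0,0,0,0,-0.5,0],[0,0,0,0,0,0,0]]]' 40
python3 -m pendant '[[[0,0,0,0,0,-0.5,0],[0,0,0,0,0,-0.5,0],[0,0,0,0,0,0,0]]]' 40
```

```text
clock: 14.4
tool_pos: [466.5, -112.7, 28.7]
orientation: [0.642, 0.767, 0.0, -0.0]
contact_force: [-3.6, 1.9, 10.5]
opening: 0.112
grasp_force: 40.0
clock: 14.7
tool_pos: [466.5, -112.7, 28.6]
orientation: [0.642, 0.767, 0.0, -0.001]
contact_force: [-8.7, 1.1, 20.8]
opening: 0.111
grasp_force: 40.0
```

```bash
python3 -m pendant '[[[0,0,0,0,0,1.3,0],[0,0,0,0,0,0,0],[0,0,0,5,0.9,0,0],[0,0,0,7,1.2,0,0],[0,0,0,7,1.2,0,0]]]' 40
python3 w.py w5 strip_edge flap_lip
python3 -m pendant '[[[0,0,0,8,1.4,0,0],[0,0,0,8,1.4,0,0],[0,0,0,4,0.7,0,0],[0,0,0,0,0,0,0]]]' 40
python3 w.py w6 flap_lip
```

```text
clock: 15.2
tool_pos: [483.4, -110.6, 28.7]
orientation: [0.642, 0.766, -0.001, -0.002]
contact_force: [-11.1, -1.9, 17.4]
opening: 0.111
grasp_force: 40.0
t 15.2 tcp [ 483.4 -110.6   28.7] F [-11.1  -1.9  17.4] op 0.11069720261029198 yaw of tool y 10.074933670121606 tool z [-0.  0. -1.]
strip_edge [(array([548. , -99.9,  21.5]), 0.92)]
  mask 0.66 10812 z [ 0.9  2.3  4.  20.5 32.6]
   z -3 8 n 6056 mean [341.  -94.2   2.6] rect 338.4 -133.2  132.4 x 33.4 @ 87.3
   z 15 23 n 1383 mean [ 348.4 -125.7   19. ] rect 348.1 -130.8  63.2 x 10.6 @ 89.6
   z 24 29 n 808 mean [ 349.2 -120.6   26.4] rect 348.9 -126.3  9.4 x 53.8 @ 0.3
   z 29 37 n 1283 mean [ 348.8 -114.9   31.6] rect 348.8 -119.8  41.2 x 9.1 @ 88.5
  mask 0.6 24877 z [20.6 21.7 22.1 22.7 52.6]
   z 15 23 n 20060 mean [507.1 -73.2  21.9] rect 510.5 -107.5  70.7 x 133.1 @ 9.6
   z 24 29 n 97 mean [481.  -77.   26.4] rect 503.2 -74.2  65.8 x 60.1 @ 8.7
   z 29 37 n 157 mean [476.9 -79.5  33.2] rect 480.3 -88.5  16.1 x 25.5 @ 8.8
flap_lip [(array([ 554.4, -102.1,   27.9]), 0.7)]
  mask 0.93 47731 z [28.5 31.6 33.9 36.2 41.8]
   z 
[... 155 characters left out ...]
z 29 37 n 37765 mean [568.7 -53.3  33.2] rect 572.7 -76.0  49.6 x 172.3 @ 10.4
clock: 15.85
tool_pos: [504.7, -106.9, 28.6]
orientation: [0.642, 0.767, -0.001, -0.001]
contact_force: [-6.6, -1.0, 11.8]
opening: 0.113
grasp_force: 40.0
t 15.85 tcp [ 504.7 -106.9   28.6] F [-6.6 -1.  11.8] op 0.11265966245563676 yaw of tool y 10.100857496646878 tool z [-0. -0. -1.]
flap_lip [(array([553.8, -99.7,  26.9]), 0.9)]
  mask 0.74 47418 z [28.6 31.9 34.8 37.2 42.2]
   z 15 23 n 45 mean [548.6 -41.1  20.9] rect 544.2 -33.1  94.2 x 27.1 @ 81.9
   z 24 29 n 1571 mean [544.1 -39.4  28.4] rect 550.6 -36.2  121.2 x 48.3 @ 78.7
   z 29 37 n 32858 mean [567.2 -42.9  33.3] rect 572.2 -73.0  49.2 x 171.9 @ 10.3
```

View pics/w6.png

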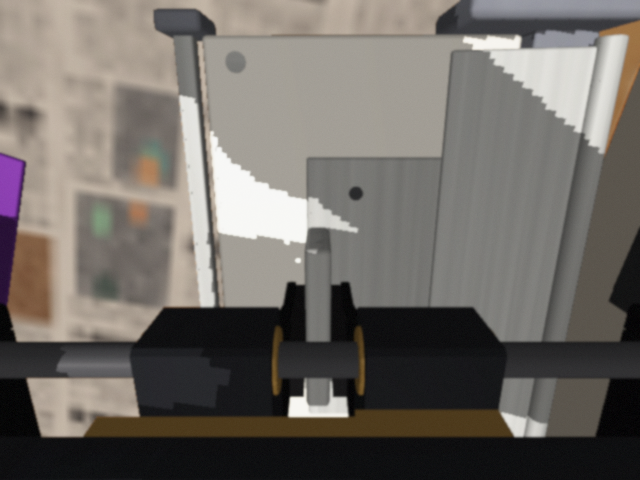

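The view shows the strip's leaf passing under the flap lip at column 435-450. The flap height is unchanged (28.5-42), so it isn't lifted. About 15 mm to go.

```bash
python3 -m pendant '[[[0,0,0,5,0.9,0,0],[0,0,0,4,0.7,0,0],[0,0,0,2,0.35,0,0],[0,0,0,0,0,0,0]]]' 40
python3 -m pendant '[[[0,0,0,1.5,0.27,0,0],[0,0,0,1.5,0.27,0,0],[0,0,0,0,0,0,0]]]' 40
python3 -m pendant '[[[0,0,0,1,0.18,0,0],[0,0,0,1,0.18,0,0],[0,0,0,0,0,0,0]]]' 40
```

```text
clock: 16.4
tool_pos: [515.0, -105.2, 28.7]
orientation: [0.642, 0.767, -0.001, -0.001]
contact_force: [-8.7, 0.3, 13.8]
opening: 0.111
grasp_force: 40.0
clock: 16.7
tool_pos: [517.8, -104.7, 28.7]
orientation: [0.642, 0.767, -0.001, -0.001]
contact_force: [-8.8, -2.0, 13.0]
opening: 0.11
grasp_force: 40.0
clock: 17.0
tool_pos: [519.7, -104.5, 28.7]
orientation: [0.642, 0.766, -0.001, -0.001]
contact_force: [-9.1, -2.0, 13.9]
opening: 0.113
grasp_force: 40.0
```

```bash
python3 -m pendant '[[[0,0,0,1,0.18,0,0],[0,0,0,1,0.18,0,0],[0,0,0,0,0,0,0]]]' 40
python3 -m pendant '[[[0,0,0,1,0.18,0,0],[0,0,0,0,0,0,0]]]' 40
```

```text
clock: 17.3
tool_pos: [521.2, -104.2, 28.7]
orientation: [0.642, 0.766, -0.002, -0.002]
contact_force: [-10.6, -1.2, 15.2]
opening: 0.109
grasp_force: 40.0
clock: 17.5
tool_pos: [521.1, -104.2, 28.7]
orientation: [0.642, 0.766, -0.002, -0.003]
contact_force: [-13.5, -1.7, 18.8]
opening: 0.111
grasp_force: 40.1
```

It has met the ledge: position holds while force grows. I'll press firmly and check.

```bash
python3 -m pendant '[[[0,0,0,0.6,0.1,-0.4,0],[0,0,0,0,0,-0.4,0],[0,0,0,0,0,0,0],[0,0,0,0,0,0,0]]]' 40
python3 w.py w7 flap_lip strip
python3 - <<'E'
from h import *
np.set_printoptions(precision=3,suppress=True)
p=env.camera("top"); print([r["xyz"] for r in env.landmark_of(p,"fence_knob")])
P=pts(p); k=P[(P[...,2]>55)&(P[...,2]<70)&(abs(P[...,0]-511)<25)&(abs(P[...,1]+211)<25)]; print("knob",len(k),k.mean(0) if len(k) else 0)
for c in ["w1","w6","w7"]:
    P=np.load(c+".npz")["P"]; Q=P.reshape(-1,3)
    D=(Q-[542.7,-104,0])@R.from_euler("z",10.1,degrees=True).as_matrix()
    f=D[(D[:,0]>18)&(D[:,0]<50)&(D[:,1]>20)&(D[:,1]<100)&(D[:,2]>23)&(D[:,2]<50)]
    print(c,"flap z at x, slope",np.polyfit(f[:,0]-35,f[:,2],1))
    l=D[(D[:,0]>-18)&(D[:,0]<6)&(D[:,1]>40)&(D[:,1]<63)&(D[:,2]>16)&(D[:,2]<26)]
    A=np.c_[l[:,:2]-[-6,50],np.ones(len(l))]; print("  leaf/slab plane",np.linalg.lstsq(A,l[:,2],rcond=None)[0],len(l))
E
```

```text
clock: 17.9
tool_pos: [521.1, -104.2, 28.7]
orientation: [0.642, 0.766, -0.002, -0.003]
contact_force: [-17.5, -1.9, 27.0]
opening: 0.111
grasp_force: 40.1
t 17.9 tcp [ 521.1 -104.2   28.7] F [-17.5  -1.9  27. ] op 0.11075882827322761 yaw of tool y 10.045454330308633 tool z [-0.  0. -1.]
flap_lip [(array([ 554.4, -101.1,   27.6]), 0.76)]
  mask 0.9 43467 z [28.6 31.7 34.5 37.2 42.2]
   z -3 8 n 70 mean [615.9  -2.4  -0.5] rect 617.3 -8.9  9.0 x 76.7 @ 17.0
   z 15 23 n 104 mean [544.1 -22.1  20.1] rect 544.4 -44.7  108.7 x 18.3 @ 90.0
   z 24 29 n 1337 mean [544.6 -38.5  28.4] rect 549.3 -35.3  122.4 x 47.6 @ 77.0
   z 29 37 n 30210 mean [565.3 -37.8  33.2] rect 567.7 -47.8  49.0 x 119.9 @ 10.2
strip [(array([ 519.2, -103.1,   17.7]), 0.87)]
  mask 0.67 14964 z [20.8 21.8 22.3 23.4 52.8]
   z 15 23 n 10658 mean [530.5 -69.9  22. ] rect 534.1 -103.9  40.1 x 133.5 @ 9.5
   z 24 29 n 119 mean [524.7 -70.3  26.9] rect 528.0 -66.7  38.7 x 52.4 @ 8.1
   z 29 37 n 146 mean [515.  -71.3  32.9] rect 529.7 -79.8  37.9 x 25.2 @ 10.5
[[515.5, -210.9, 63.7]]
knob 58 [ 511.634 -210.026   64.01 ]
w1 flap z at x, slope [ 0.186 33.527]
  leaf/slab plane [-0.003  0.001 19.044] 656
w6 flap z at x, slope [ 0.184 33.397]
  leaf/slab plane [-0.003 -0.004 22.042] 2977
w7 flap z at x, slope [ 0.183 33.427]
  leaf/slab plane [-0.001  0.    22.088] 2959
```

View pics/w7.png

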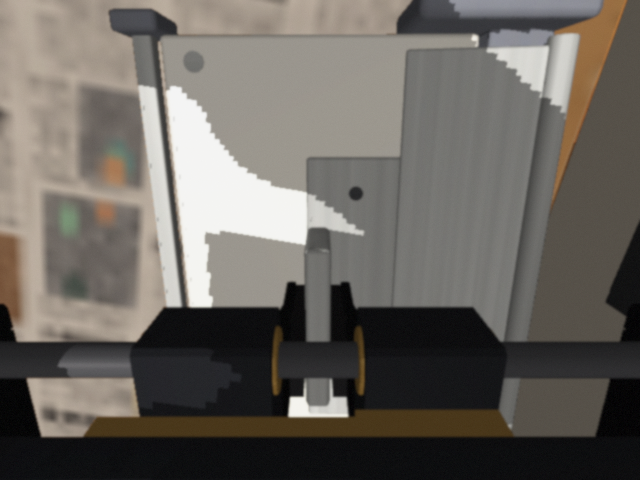

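The leaf lies flat (3.0 mm above the slab), the flap slope is unchanged, the fence is at its stop and the strip is held at the ledge under 27 N. Handing in.

```bash
python3 -c "
from station import env
print(env.job_done())"
```

```text
the job is handed in; nothing more can be done
None
```

I handed the job in at about 18 s: the fence is at its right stop, and the strip is held flat against the ledge under the unlifted flap, pressed down with about 27 N; no verdict came back.

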